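# Steer the laser spot onto the green ring mark

## Robot

A 6-joint arm with a two-finger parallel gripper is mounted at the origin on the work surface. World frame = base frame: x ahead of the robot, y to its left, z up, the work surface at z = 0. Lengths are in mm, angles in rad, forces in N, time in s.
With the tool pointing down it reaches from about 400 to 925 mm from the base axis. Payload 12.5 kg.
Tool frame: the origin (TCP) lies midway between the tips of the shut fingers; the grasp point (between the pads) lies 19 mm behind it; z points along the fingers, y is the line along which they close (so a half turn about z gives the same grasp; the last joint's range is limited). The gripper opens to 95 mm and grips with 3 to 60 N. Pads are 20 mm wide; open, the fingers measure 119 mm over their backs; the gripper's body (75 mm by 180 mm) begins 59 mm behind the grasp point.
Start: joints at [1.227, 0.491, 1.559, -0, 1.092, -0.106], TCP at [147.21, 607.434, 214.661] pointing down, gripper open.
Joint ranges: [-3.1, 3.1], [-0.84, 2.19], [0.05, 2.79], [-1.13, 4.28], [0.06, 2.93], [-2.69, 2.69]. Speed limits (rad/s): [2.22, 2.22, 2.79, 3.14, 3.14, 3.14].

## Interface

Orientations are given as [roll, pitch, yaw] about the fixed x, y, z axes, in that order (R = Rz(yaw) Ry(pitch) Rx(roll)).
In Python, from cell import state, read_camera, camera_info, env gives the robot as it stands.
- The arm moves only by the tool move_arm, never from a script. Its argument "commands" is a list of rows, each a list of 3 entries, a list of its own where there are three numbers: the shift along the world's x, y, z in cm, then the turn, a rotation vector about the world's x, y, z in degrees, then the opening, from 0 (shut) to 1 (fully open). A call has 1 to 10 rows; each row shifts and turns the commanded pose from where the row before left it; what a row does not reach is not made up. A row lasts 1/10 s, in which the tool goes at most 50 mm and 8.59 degrees, less where a joint would pass 70% of its speed; a pose out of reach is approached as far as the arm can. A call with a gripper value outside its range is refused whole. The fingers move at their own pace and stop on an object; the grip force is fixed at half the most. Time passes only in rows, so rows that do not move let the fingers close. It gives the time, the measured TCP pose, the force, the opening and the grip force at its end, in the units of the state.
- state(): the state, without advancing time (a new reading comes with each control period).
- read_camera(name): name is "scene" or "top" or "wrist"; returns the picture (420x560x3 uint8, blue, green, red); there is no depth.
- camera_info(name): a dict with "K" (3x3 intrinsics, pixels), "cam_to_world" (4x4, takes a point from camera to world coordinates). Camera axes: x right, y down, z forward; pixel columns grow to the right and rows downward; lengths in mm; the calibration is good to about 2 mm. A picture is of the moment at which its call begins: read the wrist's pose just before it. camera_info takes no time and is no camera call; for the wrist camera it gives the pose at the moment of the call.
- env.job_done(): hands the job in; it is judged then, once.
The state is a dict: "t": time; "joints": joint angles; "qvel": joint speeds; "tau": joint torques, N m; "eef_pos": TCP position; "tcp_rot": TCP orientation; "ft_force": force on the tool from outside, world axes, zero at the start; "moment": the same for the moment, N m; "opening": opening from 0.0 (shut) to 1.0 (fully open); "grip_force": force on a finger pad.
Only numpy, scipy, OpenCV 4.12 (cv2) and the standard library are available. Lean on these libraries where they do the work, as an engineer would, in place of code of your own. Each camera call takes 0.05 s, during which the arm holds its last target. There are 200 camera calls.

## Task

On the beam rig, turn the brass screw and the blue screw of the mirror mount, one after the other, until the red laser spot sits on the green ring mark on the white screen. Then let go of the screws and leave the spot resting there.

Things in the scene. Friction and masses are not known exactly. Their poses are not given: they have to be found in the camera images.
- screw_brass_grip (a point): Brass screw, in the middle of the mirror mount: round knob, 34 mm across, 30 tall, axis vertical, turns lightly. Point: on its axis, half-way up, 198 above the table, 27 above the disc below it, 113 from the blue knob. Seen from above, clockwise moves the spot away from this knob's axis, 70 mm per rad; anticlockwise, closer. Stops 1.2 rad either side of mid; starts within 0.25 of it.
- screw_blue_grip (a point): Blue screw, on the mount's side arm: round knob, 34 mm across, 30 tall, axis vertical, turns lightly. Point: on its axis, half-way up, 198 above the table, 33 above the plate below it. Seen from above, clockwise swings the spot clockwise about the brass knob's axis (towards the robot) by 0.35 rad per rad of knob. Stops 1.0 rad either side of mid; starts within 0.15 of it.
- spot: Red laser spot, 11 mm across, on a flat white screen (220 x 180, its face 16 above the table) to the robot's right of the mount. Origin: its centre; y points level to the brass knob's axis, z up. Only the screws move it; it lies 150 to 320 mm from that axis, and needs 20 to 80 mm of travel from each screw. The rig is fixed to the table, within 0.25 rad of square to the robot.
- mark_green: The target: a green ring 32 mm across with a white middle and a green dot in its centre, printed flat on the white screen. Origin at its centre. Three other marks on the same screen (a blue square outline, a solid yellow disc, a black cross) are not the target.

How it is judged (in metres and radians):
At the end, for the whole second after the job is handed in: The centre of the red spot lies within 16 mm of the centre of the green ring mark and the spot is at rest (slower than 10 mm/s) (horizontal distance between spot and mark_green below 0.016 m and linear speed of spot below 0.01 m/s); the robot touches nothing.
It also fails if it takes over 40 s, if anything falls off the work surface, if the arm or the gripper's body presses on something with over 40 N, if the wrist force passes 120 N, or if a joint passes its speed limit or range.

## Working session

There is one attempt and no reset: what is moved stays moved. The work goes in short steps, Python scripts to look and compute and a tool call to move; the robot and the scene stay as the last step left them, time stands still between calls to the robot, and variables do not carry over. Pictures are saved under pics/ and viewed, at most 10 in all, crops included, and the job is handed in when it is done.

Besides the shell and the picture viewer there is one more tool, called after "Call:" as name(argument=value, ...), one argument or row to a line, values as JSON. move_arm: Moves the arm, as the interface text tells. Its arguments: {"type":"object","properties":{"commands":{"type":"array"}},"required":["commands"]}

```bash
mkdir -p pics
python3 - <<'E'
from cell import *
import cv2,numpy as np
for n in ("top","scene"):
    cv2.imwrite(f"pics/{n}1.png",read_camera(n)); c=camera_info(n); print(n,np.round(c["K"],1).tolist(),np.round(c["cam_to_world"],3).tolist())
s=state();print(s["t"],s["eef_pos"],s["tcp_rot"])
E
```

```text
top [[523.6, 0.0, 278.3], [0.0, 523.6, 211.1], [0.0, 0.0, 1.0]] [[-0.003, -0.986, 0.165, 401.755], [-1.0, -0.001, -0.025, -34.304], [0.024, -0.165, -0.986, 1037.224], [0.0, 0.0, 0.0, 1.0]]
scene [[484.6, 0.0, 285.5], [0.0, 484.6, 207.9], [0.0, 0.0, 1.0]] [[0.843, 0.367, -0.393, 829.239], [0.538, -0.558, 0.632, -514.601], [0.013, -0.744, -0.668, 666.246], [0.0, 0.0, 0.0, 1.0]]
0.1 [147.12381862 607.1996099  214.11712811] [-3.14059284e+00 -1.00738602e-04  2.90380403e+00]
```

View pics/top1.png

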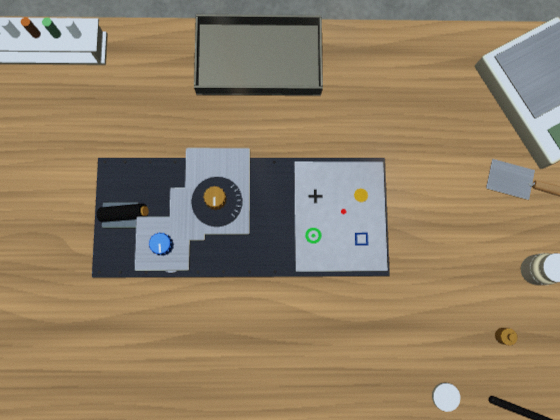

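View pics/scene1.png

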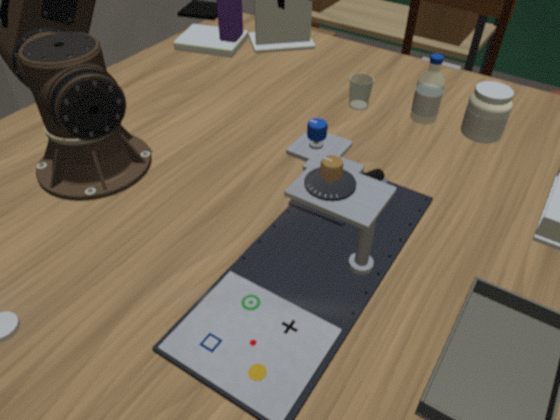

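The top view shows the brass knob at about (214,197), the blue knob at (160,244), the red spot at (343,211) and the green ring at (313,236). I'll convert these with the calibration.

```bash
cat > h.py <<'E'
from cell import *
import cv2,numpy as np
def ray(n,uv,z,info=None):
    c=info or camera_info(n);T=np.array(c["cam_to_world"]);d=T[:3,:3]@np.linalg.solve(np.array(c["K"]),[*uv,1.])
    return (T[:3,3]+d*(z-T[2,3])/d[2])[:2]
def cen(im,lo,hi,roi):
    x0,y0,x1,y1=roi;m=cv2.inRange(cv2.cvtColor(im[y0:y1,x0:x1],cv2.COLOR_BGR2HSV),lo,hi)
    M=cv2.moments(m,True);return (M["m10"]/M["m00"]+x0,M["m01"]/M["m00"]+y0) if M["m00"] else None
def spots(im):
    red=cen(im,(0,130,120),(8,255,255),(290,160,390,272)) 
    g=cen(im,(45,120,60),(75,255,255),(290,160,390,272))
    return red,g
def report(b):
    im=read_camera("top");r,g=spots(im);r=ray("top",r,16);g=ray("top",g,16)
    P=lambda p:(np.hypot(*(p-b)),np.arctan2(*(p-b)[::-1]))
    (dr,ar),(dg,ag)=P(r),P(g)
    print("spot",r,"green",g,"err",np.hypot(*(r-g)),"brass cw rad",(dg-dr)/70,"blue cw rad",(ar-ag)/.35,dr,dg)
    return im
E
python3 - <<'E'
from h import *
im=cv2.imread("pics/top1.png")
print(spots(im))
for n,uvs in (("top",((214,197),(160,243.5))),("scene",((332.5,161),(317.5,124)))):
  for uv in uvs: print(n,ray(n,uv,213))
b=ray("top",(214,197),213);report(b)
o=np.zeros((600,800,3),np.uint8)
o[:,:400]=cv2.resize(im[150:270,130:210],(400,600));o[:,400:]=cv2.resize(im[150:270,190:270],(400,600));cv2.imwrite("pics/c1.png",o)
E
```

```text
((342.85714285714283, 211.07142857142856), (313.0169491525424, 235.0))
top [562.24404881  47.92153184]
top [487.64295014 131.24028662]
scene [564.40731178  48.30229261]
scene [491.00520776 129.19400436]
spot [ 572.86154752 -188.0089471 ] green [ 524.83893368 -127.74281149] err 77.05957787436071 brass cw rad -0.8080948209031967 blue cw rad 0.7279258000859297 236.1692659370331 179.60262847380932
```

View pics/c1.png

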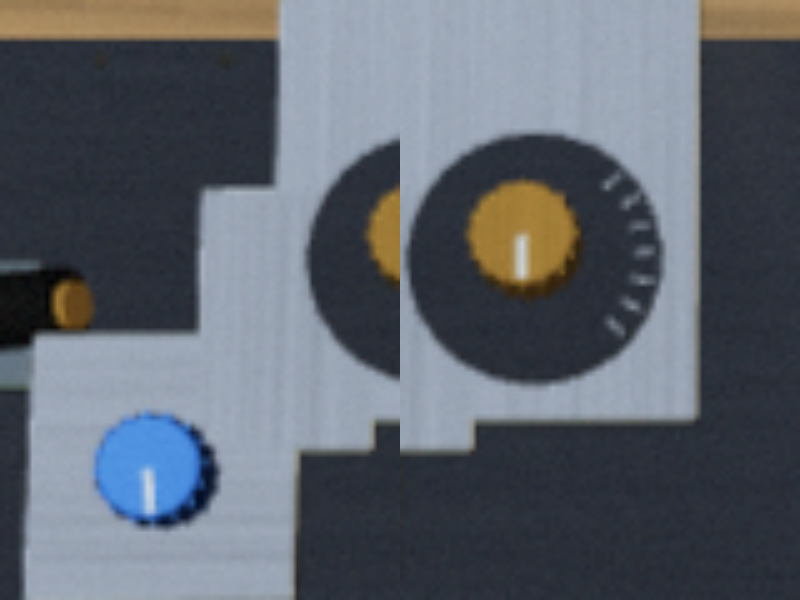

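The enlarged crop puts the brass knob top at about (214.4,196.4) and the blue at (160.4,243.2). That gives brass ≈ (563,48) and blue ≈ (489,130). The turns needed are blue ≈ 0.73 rad clockwise and brass ≈ 0.81 rad anticlockwise. I'll approach the blue knob first.

Call:
move_arm(
  commands=[
    [[0,0,4],[0,0,0],1],
    [[2.5,-3.5,2],[0,0,0],1],
    [[2.5,-3.5,0],[0,0,0],1],
    [[2.5,-3.5,0],[0,0,0],1],
    [[2.5,-3.5,0],[0,0,0],1],
    [[2.5,-3.5,0],[0,0,0],1],
    [[2.5,-3.5,0],[0,0,0],1],
    [[2.5,-3.5,0],[0,0,0],1],
    [[2.5,-3.5,0],[0,0,0],1],
    [[2.5,-3.5,0],[0,0,0],1],
  ],
)

```text
t: 1.15
eef_pos: [372.9, 290.9, 274.7]
tcp_rot: [3.141, 0.0, 2.904]
ft_force: [0.3, 0.3, 0.5]
opening: 1.001
grip_force: 0.0
```

Call:
move_arm(
  commands=[
    [[2.5,-3.5,0],[0,0,0],1],
    [[2.5,-3.5,0],[0,0,0],1],
    [[2.5,-3.5,0],[0,0,0],1],
    [[2.5,-3.5,0],[0,0,0],1],
    [[0,0,0],[0,0,0],1],
    [[0,0,0],[0,0,0],1],
  ],
)

```text
t: 1.75
eef_pos: [472.3, 151.8, 274.3]
tcp_rot: [-3.141, -0.001, 2.902]
ft_force: [-0.7, 1.1, -0.7]
opening: 0.999
grip_force: 0.0
```

Run:
```python
from h import *
import pickle
s=state();c=camera_info("wrist");im=read_camera("wrist");cv2.imwrite("pics/w1.png",im);pickle.dump(c,open("w1.pkl","wb"))
print(s["t"],s["eef_pos"],s["tcp_rot"],s["joints"])
m=cen(im,(95,120,120),(125,255,255),(0,0,560,420));print(m,ray("w",m,208,c))
```

```text
1.75 [472.26689378 151.83072566 274.33844436] [-3.14149069e+00 -7.98125497e-04  2.90167352e+00] [ 1.77692488e-01  2.44356131e-01  1.78295326e+00  2.56703649e-04
  1.11505417e+00 -1.15329781e+00]
(262.5621848739496, 241.8403361344538) [487.42630621 133.04136647]
```

View pics/w1.png

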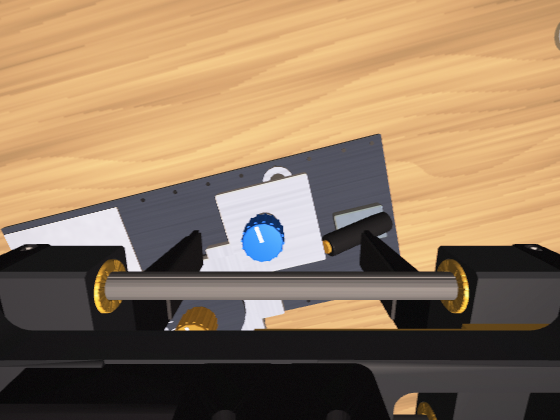

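The wrist view shows the blue knob top at about (263,242) between the open fingers, with the brass knob below at (197,320). Blue is therefore at ≈ (488,132), which is 113 from brass as specified. I'll descend and close.

Call:
move_arm(
  commands=[
    [[1.6,-2.0,-1],[0,0,0],1],
    [[0,0,-3],[0,0,0],1],
    [[0,0,-3],[0,0,0],1],
    [[0,0,-2],[0,0,0],1],
    [[0,0,0],[0,0,0],0.6],
    [[0,0,0],[0,0,0],0.45],
    [[0,0,0],[0,0,0],0.45],
  ],
)

```text
t: 2.5
eef_pos: [488.5, 133.1, 185.9]
tcp_rot: [3.141, 0.002, 2.905]
ft_force: [0.4, -0.1, 0.2]
opening: 0.804
grip_force: 0.0
```

Call:
move_arm(
  commands=[
    [[0,0,0],[0,0,0],0.38],
    [[0,0,0],[0,0,0],0.3],
    [[0,0,0],[0,0,0],0.3],
    [[0,0,0],[0,0,0],0.3],
  ],
)

```text
t: 2.9
eef_pos: [488.3, 132.4, 184.8]
tcp_rot: [3.141, 0.0, 2.904]
ft_force: [0.1, -0.7, 0.0]
opening: 0.47
grip_force: 0.0
```

Call:
move_arm(
  commands=[
    [[0,0,0],[0,0,0],0.3],
    [[0,0,0],[0,0,0],0.3],
    [[0,0,0],[0,0,0],0.3],
    [[0,0,0],[0,0,0],0.3],
  ],
)

```text
t: 3.3
eef_pos: [488.2, 132.2, 184.7]
tcp_rot: [-3.141, -0.0, 2.904]
ft_force: [-0.7, -4.4, 2.2]
opening: 0.351
grip_force: 30.0
```

Call:
move_arm(
  commands=[
    [[0,0,0],[0,0,-5],0.3],
    [[0,0,0],[0,0,-7],0.3],
    [[0,0,0],[0,0,-7],0.3],
    [[0,0,0],[0,0,-7],0.3],
    [[0,0,0],[0,0,-7],0.3],
    [[0,0,0],[0,0,-6],0.3],
    [[0,0,0],[0,0,-2],0.3],
    [[0,0,0],[0,0,0],0.3],
    [[0,0,0],[0,0,0],0.3],
  ],
)

```text
t: 4.2
eef_pos: [488.2, 132.3, 184.7]
tcp_rot: [3.142, 0.0, 2.19]
ft_force: [-0.1, -2.8, 2.2]
opening: 0.354
grip_force: 30.0
```

Run:
```python
from h import *
cv2.imwrite("pics/t2.png",report(np.array([563,48])))
```

```text
spot [ 513.78346017 -182.461135  ] green [ 524.73494021 -127.65441909] err 55.89016929215495 brass cw rad -0.7983401690869159 blue cw rad 0.011701457232835872 235.65780813858794 179.77399630250383
```

Blue is done, with the angle remainder near 0. Next I release it and move to brass.

Call:
move_arm(
  commands=[
    [[0,0,0],[0,0,0],0.6],
    [[0,0,0],[0,0,0],1],
    [[0,0,0],[0,0,0],1],
    [[0,0,0],[0,0,0],1],
    [[0,0,3],[0,0,0],1],
    [[0,0,4],[0,0,0],1],
    [[2.5,-2.8,1],[0,0,0],1],
    [[2.5,-2.8,0],[0,0,0],1],
    [[2.5,-2.8,0],[0,0,0],1],
    [[0,0,0],[0,0,0],1],
  ],
)

```text
t: 5.25
eef_pos: [565.4, 45.8, 264.2]
tcp_rot: [3.141, 0.001, 2.186]
ft_force: [-0.8, 0.2, -0.1]
opening: 0.995
grip_force: 0.0
```

Call:
move_arm(
  commands=[
    [[0,0,0],[0,0,0],1],
    [[0,0,0],[0,0,0],1],
  ],
)

```text
t: 5.45
eef_pos: [562.6, 49.1, 264.5]
tcp_rot: [-3.141, -0.0, 2.189]
ft_force: [0.0, -0.1, -1.0]
opening: 1.001
grip_force: 0.0
```

Run:
```python
from h import *
s=state();c=camera_info("wrist");im=read_camera("wrist");cv2.imwrite("pics/w2.png",im)
print(s["t"],s["eef_pos"],s["tcp_rot"])
for uv in ((280,250),(270,240)):print(uv,ray("w",uv,213,c))
```

```text
5.45 [562.59825274  49.05533471 264.54386324] [-3.14133155e+00 -4.90299745e-04  2.18866745e+00]
(280, 250) [573.16902876  31.42103216]
(270, 240) [561.99785434  33.71148486]
```

View pics/w2.png

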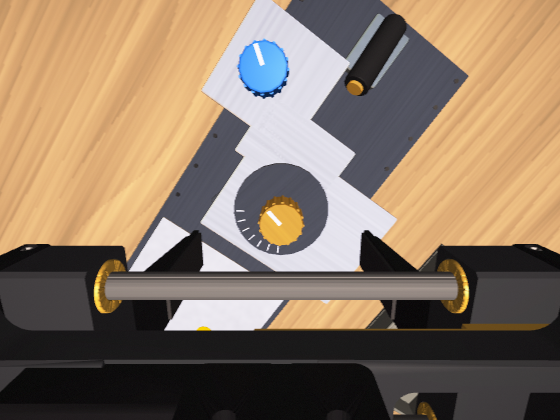

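The wrist view shows the brass knob top at (281,225), which is ≈ (562.8,48.7). The TCP is already centred there, so I'll go down and close.

Call:
move_arm(
  commands=[
    [[0,0,-3],[0,0,0],1],
    [[0,0,-3],[0,0,0],1],
    [[0,0,-2],[0,0,0],0.9],
    [[0,0,0],[0,0,0],0.6],
    [[0,0,0],[0,0,0],0.3],
    [[0,0,0],[0,0,0],0.3],
    [[0,0,0],[0,0,0],0.3],
    [[0,0,0],[0,0,0],0.3],
    [[0,0,0],[0,0,0],0.3],
    [[0,0,0],[0,0,0],0.3],
  ],
)

```text
t: 6.5
eef_pos: [563.2, 48.4, 184.8]
tcp_rot: [3.141, 0.0, 2.188]
ft_force: [-0.1, 0.2, 0.3]
opening: 0.382
grip_force: 0.0
```

Call:
move_arm(
  commands=[
    [[0,0,0],[0,0,0],0.3],
    [[0,0,0],[0,0,0],0.3],
    [[0,0,0],[0,0,0],0.3],
  ],
)

```text
t: 6.8
eef_pos: [563.0, 48.3, 184.8]
tcp_rot: [-3.141, 0.0, 2.188]
ft_force: [-3.5, -1.9, 5.6]
opening: 0.353
grip_force: 30.0
```

Gripped. I'll turn it anticlockwise by about 46°.

Call:
move_arm(
  commands=[
    [[0,0,0],[0,0,5],0.3],
    [[0,0,0],[0,0,7],0.3],
    [[0,0,0],[0,0,7],0.3],
    [[0,0,0],[0,0,7],0.3],
    [[0,0,0],[0,0,7],0.3],
    [[0,0,0],[0,0,7],0.3],
    [[0,0,0],[0,0,4],0.3],
    [[0,0,0],[0,0,2],0.3],
    [[0,0,0],[0,0,0],0.3],
    [[0,0,0],[0,0,0],0.3],
  ],
)

```text
t: 7.8
eef_pos: [562.6, 47.6, 184.8]
tcp_rot: [-3.14, -0.001, 2.991]
ft_force: [-5.4, -7.2, 6.1]
opening: 0.351
grip_force: 30.0
```

Run:
```python
from h import *
cv2.imwrite("pics/t3.png",report(np.array([563,48])))
```

```text
spot [ 525.97956826 -127.64841026] green [ 524.71886607 -127.63383848] err 1.2607864052700726 brass cw rad 0.0035713444811295045 blue cw rad 0.019655319349334607 179.50731570752518 179.75730982120425
```

The spot is about 1 mm off the mark. I'll release and rise clear.

Call:
move_arm(
  commands=[
    [[0,0,0],[0,0,0],0.6],
    [[0,0,0],[0,0,0],1],
    [[0,0,0],[0,0,0],1],
    [[0,0,0],[0,0,0],1],
    [[0,0,3],[0,0,0],1],
    [[0,0,4],[0,0,0],1],
    [[0,0,3],[0,0,0],1],
    [[0,0,0],[0,0,0],1],
    [[0,0,0],[0,0,0],1],
    [[0,0,0],[0,0,0],1],
  ],
)

```text
t: 8.85
eef_pos: [562.8, 48.5, 283.4]
tcp_rot: [-3.141, -0.002, 2.991]
ft_force: [0.5, 0.1, -0.7]
opening: 0.999
grip_force: 0.0
```

Run:
```python
from h import *
im=report(np.array([563,48]));cv2.imwrite("pics/t4.png",cv2.resize(im[150:280,280:400],None,fx=4,fy=4))
```

```text
spot [ 525.91348773 -127.34726248] green [ 524.71686021 -127.48123452] err 1.2041037872045965 brass cw rad 0.005461747346270483 blue cw rad 0.018182612738239432 179.22631461398598 179.6086369282249
```

View pics/t4.png

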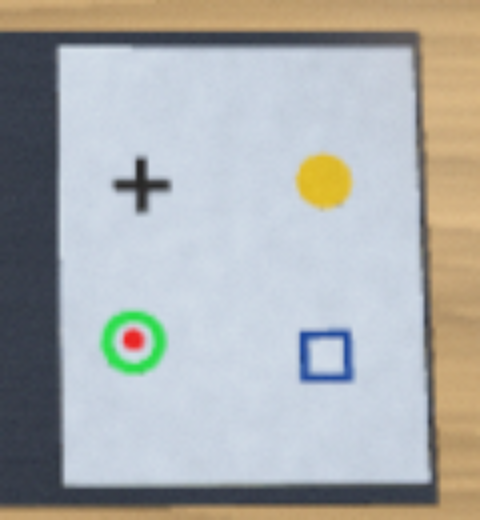

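The enlarged view shows the red spot at (133,340), centred in the green ring, and the arm is clear of the rig. I'll hand it in.

```bash
python3 -c "
from cell import env
print(env.job_done())"
```

```text
the job is handed in; nothing more can be done
None
```

The red spot rests about 1 mm from the green ring's centre, measured in the top camera; both screws are released, the arm is clear, and the job was handed in at about 9 s with no verdict returned.

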